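# Take the rehandled scraper out of the vice and present its bevelled side

### The arm

A 6-joint arm with a two-finger parallel gripper is mounted at the origin on the work surface; the furniture and walls round the work are solid. World frame = base frame: x ahead of the robot, y to its left, z up, the work surface at z = 0. Lengths are in m, angles in rad, forces in N, time in s.
With the tool pointing down it reaches from about 0.325 to 0.9 m from the base axis. Payload 3.5 kg.
Tool frame: the origin (TCP) lies between the finger pads; the fingertips stand 22 mm ahead of it and the grasp point (between the pads) lies 3 mm ahead of it; z points along the fingers, y is the line along which they close (so a half turn about z gives the same grasp; the last joint's range is limited). The gripper opens to 85 mm and grips with 20 to 120 N. Pads are 22 mm wide; open, the fingers measure 114 mm over their backs; the gripper's body (76 mm by 85 mm) begins 54 mm behind the grasp point. The pads swing forward as they close: fully open they stand 13 mm farther back than shut.
Start: joints at [-0.103, 0.276, -0.026, 1.268, 0, 1.467], TCP at [0.625, -0, 0.227] pointing down, gripper open.
Joint ranges: [-3.12, 3.12], [-0.85, 1.88], [-1.08, 1.24], [-1.95, 2.15], [-1.57, 1.53], [-3.14, 3.14]. Speed limits (rad/s): [2.57, 2.57, 3.14, 3.14, 3.14, 3.14].

### API

Orientations are given as a rotation vector (axis times angle).
In Python, from rig import bot gives the robot as it stands.
- The arm moves only by the tool jog_arm, never from a script. Its argument "series" is a list of rows, each an object of numbers: "x", "y", "z": the shift along the tool's x, y, z each as a share of 0.04 m, from -1 to 1; "rx", "ry", "rz": the turn, a rotation vector about the tool's x, y, z each as a share of 0.12 rad, from -1 to 1. In form: [{"x": .., "y": .., "z": .., "rx": .., "ry": .., "rz": ..}, ...]. A call has 1 to 8 rows; each row shifts and turns the commanded pose from where the row before left it, along the tool's axes as they then stand; what a row does not reach is not made up. A row lasts 1/12 s, in which the tool goes at most 41.7 mm and 7.16 degrees, less where a joint would pass 70% of its speed; a pose out of reach is approached as far as the arm can. A call with a number of a shift or a turn outside -1 to 1 is refused whole. A call with a gripper value outside its range is refused whole. "gripper" is the opening, from -1 (shut) to 1 (fully open), set as the call begins (left out, the last holds). The fingers move at their own pace and stop on an object; the grip force is fixed at half the most. Time passes only in rows, so rows that do not move let the fingers close. It gives the time, the measured TCP pose, the force, the opening and the grip force at its end, in the units of the state.
- bot.get_state(): the state, without advancing time (a new reading comes with each control period).
- bot.grab_frame(name): name is "scene" or "side" or "wrist"; returns the picture (420x560x3 uint8, red, green, blue); there is no depth.
- bot.camera_info(name): a dict with "intrinsics" (3x3 intrinsics, pixels), "R" (3x3) and "t" (3): a world point X has camera coordinates R X + t. Camera axes: x right, y down, z forward; pixel columns grow to the right and rows downward; lengths in m; the calibration is good to about 2 mm. A picture is of the moment at which its call begins: read the wrist's pose just before it. camera_info takes no time and is no camera call; for the wrist camera it gives the pose at the moment of the call.
- bot.sign_off(): hands the job in; it is judged then, once.
The state is a dict: "time": time; "qpos": joint angles; "qd": joint speeds; "effort": joint torques, N m; "tool_pos": TCP position; "orientation": TCP orientation; "force": force on the tool from outside, world axes, zero at the start; "ft_torque": the same for the moment, N m; "gripper_width": finger opening in m; "grip_force": force on a finger pad.
Only numpy, scipy, OpenCV 4.12 (cv2) and the standard library are available. Lean on these libraries where they do the work, as an engineer would, in place of code of your own. Each camera call takes 0.05 s, during which the arm holds its last target. There are 200 camera calls.

### The job

The paint scraper stands blade-down in the bench vice, where its new handle has been sanded. Slacken the vice by swinging the top of its bar about a quarter turn away from you while the scraper stays in the jaws, then draw the scraper straight up out of them by its wooden handle and turn it from upright to level, with the bevelled side (the one against the fixed jaw, away from the bar) uppermost, so that its bevel and rivets can be looked over. Finish while holding it still like that, about 30 cm above the bench and clear of everything, with the sanding block, glue bottle and masking tape left where they are.

Things in the scene. Friction and masses are not known exactly. Their poses are not given: they have to be found in the camera images.
- bench_vice: blue bench vice bolted down, bar to the robot's left, 145 mm high, base 112 x 150 mm. Origin on the bench; x points from the front (moving) jaw to the fixed jaw, about world -y; y points roughly away from the robot; z up. Jaw faces are 76 mm wide along y, z 112 to 140 mm, the fixed one at x = -9 mm; front jaw and nose reach out to x = -74 mm. Only the bar stands above z = 141 mm
- vice_bar_axis (a point): fixed point on the line the vice bar turns about (80 mm up; the line runs along the vice's x axis), in the middle of the bar's plane (94 to 97 mm from the vice's origin on its -x side); the round screw head there is 29 mm across
- vice_bar_end (a point): centre of the steel end knob (17 mm across, 17 mm long) at the top end of the vice bar, 64 mm from the bar's axis, moving with the bar; the bar itself is 10 mm thick and its other end reaches about 52 mm the other way
- bench_vice_handle (a joint): angle of the vice bar, rad. It starts at about 0.1, nipped up, and grows as the top of the bar swings away from the robot (counterclockwise seen from the bar side), which slackens the vice. At 0 the top half leans 0.49 rad from vertical towards the robot. It turns easily (0.1 N m), stays where it is left and has no end stop
- bench_vice_jaw (a joint): opening travel of the front jaw, m; geared to the bar by the screw, 8 mm a turn (1.27 mm per rad). The blade is nipped fast at the start and is loose once the bar is past about 0.5 rad
- scraper: stiff paint scraper, 0.16 kg, 177 mm long: steel blade 50 mm wide, 92 long, 4 thick; dark wooden handle, brass rivets, 26 mm wide (y) by 18 thick (x), z 84 to 177 mm, sides parallel from 97 to 160. Origin mid-edge of the blade, z up to the butt, x out of the bevelled side, y along the edge. Starts upright, lower 44 mm of blade in the jaws, edge on the slide bar, x along the vice's x
- scraper_grip (a point): point on the middle line of the scraper's handle, 135 mm from the edge and 42 mm below the butt
- scraper_butt (a point): butt end of the scraper's handle, 177 mm from the edge
- sanding_block: cork sanding block 55 x 95 x 32 mm lying on the bench, loose, to be left alone
- glue_bottle: white glue bottle with a red cap, 52 mm wide, 143 mm high, standing loose, to be left alone
- masking_tape: roll of masking tape, 102 mm across, 24 mm high, lying loose, to be left alone

How it is judged:
On the way, in this order (a step that is already met when the one before it is completed fails the run):
1. the vice is slackened with the scraper still standing in its jaws (value of joint bench_vice_handle above 1 rad and distance of scraper from where it was at the start of the episode below 0.015 m and angle between scraper's own z axis and vertical below 0.2 rad), for 0.2 s.
2. the scraper is drawn straight up until its edge is clear of the jaws, still upright and over the vice (z of scraper in the frame of bench_vice above 0.141 m and angle between scraper's own z axis and vertical below 0.35 rad and horizontal distance between scraper and bench_vice below 0.06 m).
At the end, for the whole second after the job is handed in: the fingers hold the scraper still (under 30 mm/s), bevelled side up and level within 20 degrees, both its ends more than 250 mm above the bench and off the vice; the bar stands past 1.0 rad; sanding block, glue bottle and tape are within 20 mm of where they were (angle between scraper's own x axis and vertical below 0.35 rad and height (world z) of each of scraper, scraper_butt above 0.25 m and contact force between scraper and the fingers above 1 N and contact force between scraper and bench_vice below 0.1 N and linear speed of scraper below 0.03 m/s and value of joint bench_vice_handle above 1 rad and distance of each of sanding_block, glue_bottle, masking_tape from where it was at the start of the episode below 0.02 m); the arm keeps its last pose, push and grip.
It fails at once if a bystander (sanding block, glue bottle, masking tape) is shoved (distance of any of sanding_block, glue_bottle, masking_tape from where it was at the start of the episode above 0.03 m).
It fails at once if the scraper is dropped onto the bench (height (world z) of scraper_grip below 0.12 m).
It also fails if it takes over 64 s, if anything falls off the work surface, if the arm or the gripper's body presses on something with over 40 N, if the wrist force passes 120 N, or if a joint passes its speed limit or range.

## Working session

There is one attempt and no reset: what is moved stays moved. The work goes in short steps, Python scripts to look and compute and a tool call to move; the robot and the scene stay as the last step left them, time stands still between calls to the robot, and variables do not carry over. Pictures are saved under pics/ and viewed, at most 10 in all, crops included, and the job is handed in when it is done.

Besides the shell and the picture viewer there is one more tool, called after ">>>" as name(argument=value, ...) on one line, values as JSON. jog_arm: Moves the arm, as the interface text tells. Its arguments: {"type":"object","properties":{"series":{"type":"array","items":{"type":"object","properties":{"x":{"type":"number"},"y":{"type":"number"},"z":{"type":"number"},"rx":{"type":"number"},"ry":{"type":"number"},"rz":{"type":"number"}}}},"gripper":{"type":"number"}},"required":["series"]}

```bash
mkdir -p pics
python3 - <<'E'
from rig import bot
import cv2,numpy as np
np.set_printoptions(precision=4,suppress=True)
s=bot.get_state();print(s)
for n in("scene","side"):
    f=bot.grab_frame(n);cv2.imwrite(f"pics/{n}0.png",f[:,:,::-1]);c=bot.camera_info(n);print(n,c)
E
```

```text
{'time': 0.0, 'qpos': array([-0.1034,  0.2771, -0.0279,  1.2679,  0.    ,  1.4674]), 'qd': array([-0.0008,  0.0005,  0.0013, -0.0011,  0.0008, -0.0003]), 'effort': array([ -0.0012, -44.5514,  29.5201,   0.0165,  -0.0002,  -0.    ]), 'tool_pos': array([0.6242, 0.0001, 0.2259]), 'orientation': array([-2.2201, -2.2203,  0.0021]), 'force': array([ 0.5263, -1.0227,  0.723 ]), 'ft_torque': array([ 0.0371, -0.0068,  0.0499]), 'grip_force': 0.0, 'gripper_width': 0.08524632570632454}
scene {'intrinsics': array([[421.5896,   0.    , 278.2083],
       [  0.    , 421.5896, 203.4165],
       [  0.    ,   0.    ,   1.    ]]), 'R': array([[ 0.72  , -0.6938,  0.0129],
       [-0.295 , -0.3228, -0.8993],
       [ 0.6281,  0.6437, -0.4371]]), 't': array([-0.3584,  0.3421,  0.6005])}
side {'intrinsics': array([[451.1981,   0.    , 270.8046],
       [  0.    , 451.1981, 205.3137],
       [  0.    ,   0.    ,   1.    ]]), 'R': array([[-0.9997,  0.0227,  0.0064],
       [ 0.0026,  0.3778, -0.9259],
       [-0.0234, -0.9256, -0.3778]]), 't': array([0.5504, 0.1294, 1.08  ])}
```

View pics/scene0.png

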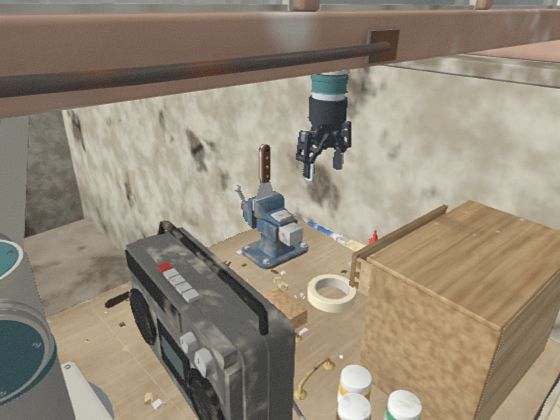

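View pics/side0.png

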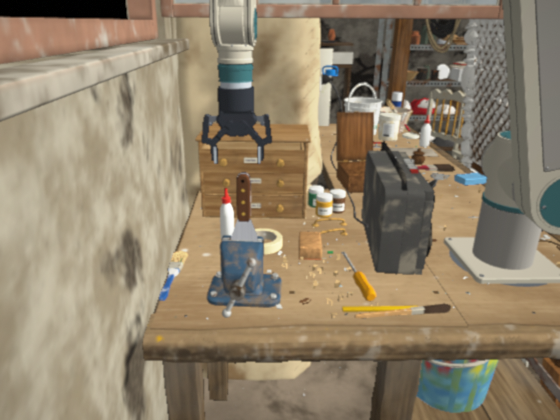

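The scene picture shows the vice near (270,230), with the scraper handle at about (265,160). The side picture shows the scraper at (243,195), the bar at (240,285), and the bottle at (227,215) beyond the vice. I'll enlarge both next.

Run:
```python
import cv2,numpy as np
a=cv2.imread("pics/scene0.png")[130:280,215:345];b=cv2.imread("pics/side0.png")[165:325,190:300]
a=cv2.resize(a,None,fx=4,fy=4,interpolation=cv2.INTER_CUBIC)[:600];b=cv2.resize(b,(385,560),interpolation=cv2.INTER_CUBIC)
cv2.imwrite("pics/a.png",a);cv2.imwrite("pics/b.png",cv2.resize(cv2.imread("pics/side0.png")[170:320,190:300],None,fx=4,fy=4,interpolation=cv2.INTER_CUBIC))
```

```text
(no output)
```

View pics/a.png

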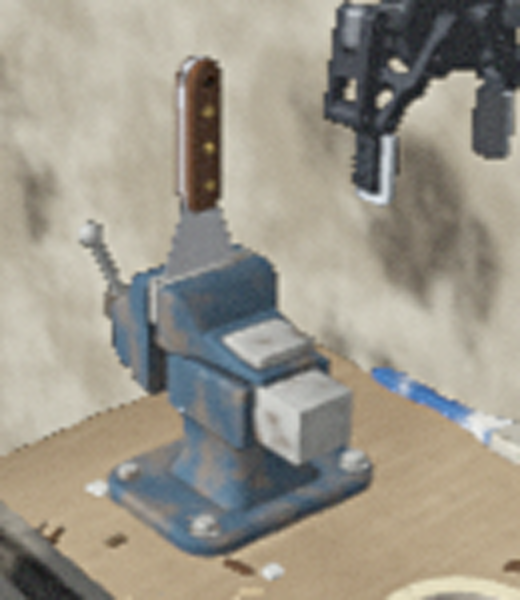

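View pics/b.png

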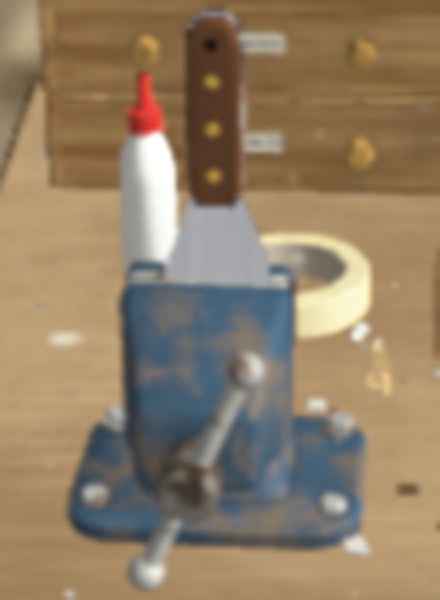

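The scene crop shows the knob at (237,188) and the butt at (265,145). The side crop shows the knob at (252,262.5), the screw head at (237.5,292) and the butt at (243,173). I'll fit the vice pose to these points.

```bash
cat > h.py <<'E'
from rig import bot
import cv2,numpy as np
from scipy.optimize import least_squares
from scipy.spatial.transform import Rotation as Ro
np.set_printoptions(precision=4,suppress=True)
def proj(n,X):
    c=bot.camera_info(n);p=c["R"]@X+c["t"];p=c["intrinsics"]@p;return p[:2]/p[2]
def W(v,p): # v: x,y,yaw ; vice x ~ -y world at yaw 0
    a=v[2];ex=np.array([np.sin(a),-np.cos(a),0]);ey=np.array([np.cos(a),np.sin(a),0])
    return np.array([v[0],v[1],0])+ex*p[0]+ey*p[1]+np.array([0,0,p[2]])
E
python3 - <<'E'
from h import *
A=lambda x,y:np.array([215+x/4,130+y/4]);B=lambda x,y:np.array([190+x/4,170+y/4])
def pts(v):
    t=v[3];sy=v[4]
    k=(-.0955,-.064*np.sin(t),.08+.064*np.cos(t))
    return [("side",k,B(247,370)),("scene",k,A(90,233)),("side",(-.104,0,.08),B(189,487)),
     ("side",(-.011,sy,.273),B(213,15)),("scene",(-.011,sy,.273),A(201,60)),
     ("side",(-.011,sy,.18),B(213,204)),("scene",(-.011,sy,.18),A(204,208)),
     ("side",(-.0955,.052*np.sin(t),.08-.052*np.cos(t)),B(148,572))]
f=lambda v:np.concatenate([proj(n,W(v,np.array(p)))-q for n,p,q in pts(v)])
r=least_squares(f,[.6,.3,0,.39,0],loss="soft_l1")
print(r.x,f(r.x).reshape(-1,2))
v=r.x
print("knob",W(v,np.array(pts(v)[0][1])),"axis",W(v,np.array([-.0955,0,.08])),"grip",W(v,np.array([-.011,v[4],.231])))
for n,xy in(("side",None),):pass
E
```

```text
[ 0.6137  0.1532 -0.023   0.4062 -0.0068] [[-0.2577 -1.4761]
 [-0.3373  0.4355]
 [ 0.0651  0.8117]
 [-0.91   -1.6234]
 [-0.8627 -0.6171]
 [-0.0448 -1.5519]
 [-1.556  -0.2955]
 [-0.0589 -0.7663]]
knob [0.5906 0.2493 0.1388] axis [0.6159 0.2487 0.08  ] grip [0.6072 0.1644 0.231 ]
```

>>> jog_arm(series=[{"y": -0.85}, {"y": -0.85}, {"y": -0.85}, {"x": 0.6}, {"x": 0.6}, {"x": 0.6}, {"x": 0.6}, {"x": 0.6}], gripper=-1)

```text
schema error: expected keys x, y, z, rx, ry, rz
```

Run:
```python
from h import *
def ray(n,px,z):
    c=bot.camera_info(n);o=-c["R"].T@c["t"];d=c["R"].T@np.linalg.inv(c["intrinsics"])@np.array([px[0],px[1],1]);return o+d*(z-o[2])/d[2]
print("bottle",ray("side",(226,188),.143),"radio foot",ray("side",(400,272),0),ray("side",(375,265),0),"block",ray("side",(311,258),0),"tape",ray("scene",(331,293),.012))
s=bot.get_state();print(s["tool_pos"],s["orientation"],s["qpos"])
```

```text
bottle [ 0.6595 -0.1097  0.143 ] radio foot [0.259  0.0556 0.    ] [0.3083 0.0233 0.    ] block [ 0.454  -0.0118  0.    ] tape [ 0.5706 -0.0863  0.012 ]
[0.6243 0.0001 0.2261] [-2.2203 -2.2203  0.002 ] [-0.1034  0.2771 -0.0277  1.268   0.      1.4674]
```

>>> jog_arm(series=[{"x": 0, "y": -0.85, "z": 0, "rx": 0, "ry": 0, "rz": 0}, {"x": 0, "y": -0.85, "z": 0, "rx": 0, "ry": 0, "rz": 0}, {"x": 0, "y": -0.85, "z": 0, "rx": 0, "ry": 0, "rz": 0}, {"x": 0.8, "y": 0, "z": 0, "rx": 0, "ry": 0, "rz": 0}, {"x": 0.8, "y": 0, "z": 0, "rx": 0, "ry": 0, "rz": 0}, {"x": 0.8, "y": 0, "z": 0, "rx": 0, "ry": 0, "rz": 0}, {"x": 0.8, "y": 0, "z": 0, "rx": 0, "ry": 0, "rz": 0}, {"x": 0.8, "y": 0, "z": 0, "rx": 0, "ry": 0, "rz": 0}], gripper=-1)

```text
time: 0.77
tool_pos: [0.5223, 0.1612, 0.2268]
orientation: [-2.222, -2.221, 0.001]
force: [0.8, 0.8, 0.4]
gripper_width: 0.0002
grip_force: 0.0
```

>>> jog_arm(series=[{"x": 0.76, "y": 0, "z": 0, "rx": 0, "ry": 0, "rz": 0}, {"x": 0.76, "y": 0, "z": 0, "rx": 0, "ry": 0, "rz": 0}, {"x": 0.76, "y": 0, "z": 0, "rx": 0, "ry": 0, "rz": 0}, {"x": 0, "y": 0, "z": 0.55, "rx": 0, "ry": 0, "rz": 0}, {"x": 0, "y": 0, "z": 0.55, "rx": 0, "ry": 0, "rz": 0}, {"x": 0, "y": 0, "z": 0.55, "rx": 0, "ry": 0, "rz": 0}, {"x": 0, "y": 0, "z": 0.55, "rx": 0, "ry": 0, "rz": 0}, {"x": 0, "y": 0, "z": 0, "rx": 0, "ry": 0, "rz": 0}])

```text
time: 1.43
tool_pos: [0.5188, 0.2499, 0.1337]
orientation: [-2.218, -2.219, 0.014]
force: [-0.4, -1.1, -1.5]
gripper_width: -0.0002
grip_force: 0.0
```

Run:
```python
from h import *
f=bot.grab_frame("side")[:,:,::-1];g=bot.grab_frame("wrist")[:,:,::-1]
f=cv2.resize(f[150:320,190:340],None,fx=2.4,fy=2.4,interpolation=cv2.INTER_CUBIC)
g=cv2.resize(g,(544,408));cv2.imwrite("pics/c.png",np.hstack([f[:,:250],g])[:,:800])
print(bot.get_state()["tool_pos"],f.shape)
```

```text
[0.5219 0.2508 0.1382] (408, 360, 3)
```

View pics/c.png

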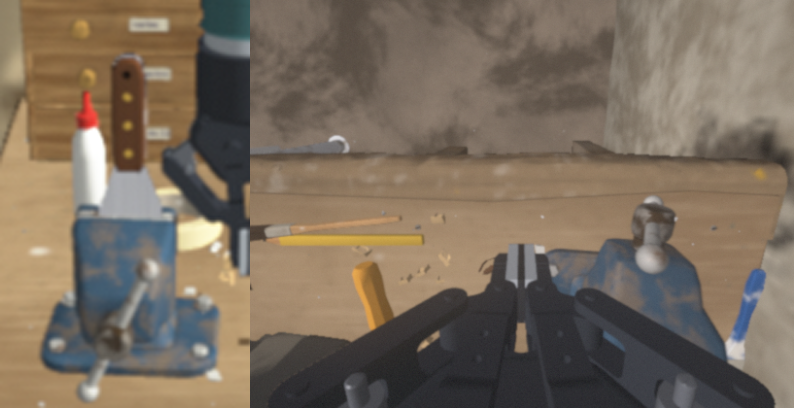

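The wrist view shows the closed tips at about (527,247) and the knob at about (652,260), so they are roughly in line along y. I'll project the model to check, then push.

Run:
```python
from h import *
k=np.array([.5906,.2493,.1388]);s=560/544
obs=np.array([(652-250)*s,260*s])
print(obs,proj("wrist",k))
c=bot.camera_info("wrist");o=-c["R"].T@c["t"];d=c["R"].T@np.linalg.inv(c["intrinsics"])@np.array([*obs,1]);print(o+d*(.139-o[2])/d[2])
```

```text
[413.8235 267.6471] [406.8499 265.507 ]
[0.5945 0.2481 0.139 ]
```

>>> jog_arm(series=[{"x": 0, "y": 0.3, "z": 0, "rx": 0, "ry": 0, "rz": 0}, {"x": 0, "y": 0.3, "z": 0, "rx": 0, "ry": 0, "rz": 0}, {"x": 0, "y": 0.3, "z": 0, "rx": 0, "ry": 0, "rz": 0}, {"x": 0, "y": 0.3, "z": 0, "rx": 0, "ry": 0, "rz": 0}, {"x": 0, "y": 0.3, "z": 0, "rx": 0, "ry": 0, "rz": 0}, {"x": 0, "y": 0.3, "z": 0, "rx": 0, "ry": 0, "rz": 0}, {"x": 0, "y": 0.3, "z": 0, "rx": 0, "ry": 0, "rz": 0}, {"x": 0, "y": 0.3, "z": 0.1, "rx": 0, "ry": 0, "rz": 0}])

```text
time: 2.2
tool_pos: [0.6246, 0.2512, 0.1414]
orientation: [2.218, 2.216, 0.012]
force: [-0.6, -0.9, 9.7]
gripper_width: 0.0001
grip_force: 3.2
```

>>> jog_arm(series=[{"x": 0, "y": 0.25, "z": 0.1, "rx": 0, "ry": 0, "rz": 0}, {"x": 0, "y": 0.25, "z": 0.1, "rx": 0, "ry": 0, "rz": 0}, {"x": 0, "y": 0.2, "z": 0.1, "rx": 0, "ry": 0, "rz": 0}, {"x": 0, "y": 0.1, "z": 0, "rx": 0, "ry": 0, "rz": 0}, {"x": 0, "y": 0, "z": 0, "rx": 0, "ry": 0, "rz": 0}])

```text
time: 2.62
tool_pos: [0.6539, 0.251, 0.1242]
orientation: [2.221, 2.219, 0.004]
force: [1.5, 0.9, 1.8]
gripper_width: 0.0004
grip_force: 1.0
```

Run:
```python
from h import *
f=bot.grab_frame("side")[:,:,::-1];g=bot.grab_frame("wrist")[:,:,::-1]
f=cv2.resize(f[150:320,190:340],None,fx=2.4,fy=2.4,interpolation=cv2.INTER_CUBIC)
g=cv2.resize(g,(544,408));cv2.imwrite("pics/d.png",np.hstack([f[:,:250],g])[:,:800])
s=bot.get_state();print(s["tool_pos"],s["force"])
```

```text
[0.6521 0.2513 0.1238] [ 0.0799 -0.6985  1.9703]
```

View pics/d.png

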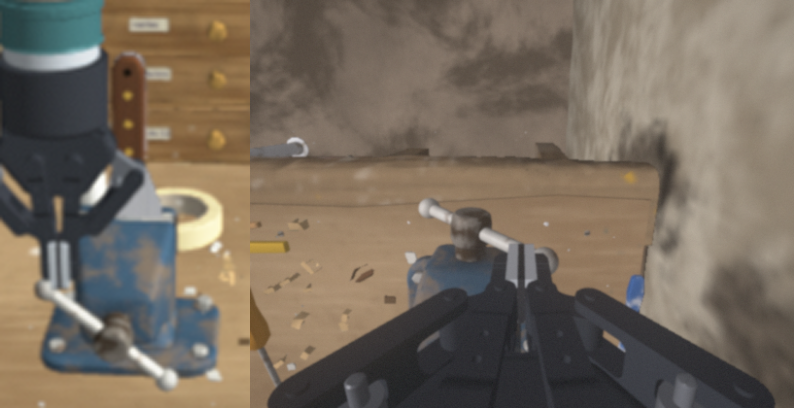

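The bar now leans about 50° away from the robot, with its knob at (45,290) in the side crop. That puts the handle at about 1.4 rad. The scraper still stands, so I'll raise the tool, back off and re-orient.

>>> jog_arm(series=[{"x": 0, "y": -0.05, "z": -0.2, "rx": 0, "ry": 0, "rz": 0}, {"x": 0, "y": 0, "z": -0.8, "rx": 0, "ry": 0, "rz": 0}, {"x": 0, "y": 0, "z": -0.9, "rx": 0, "ry": 0, "rz": 0}, {"x": 0, "y": 0, "z": -0.9, "rx": 0, "ry": 0, "rz": 0}, {"x": 0, "y": 0, "z": -0.9, "rx": 0, "ry": 0, "rz": 0}, {"x": 0, "y": 0, "z": -0.9, "rx": 0, "ry": 0, "rz": 0}, {"x": 0, "y": 0, "z": -0.9, "rx": 0, "ry": 0, "rz": 0}, {"x": 0, "y": -0.6, "z": -0.5, "rx": 0, "ry": 0, "rz": 0}])

```text
time: 3.38
tool_pos: [0.6276, 0.2515, 0.367]
orientation: [2.22, 2.218, 0.009]
force: [0.2, -0.5, 0.8]
gripper_width: 0.0001
grip_force: 0.0
```

>>> jog_arm(series=[{"x": -0.3, "y": -0.8, "z": 0, "rx": 0, "ry": 0, "rz": 0}, {"x": -0.3, "y": -0.8, "z": 0, "rx": 0, "ry": 0, "rz": 0}, {"x": -0.3, "y": -0.8, "z": 0, "rx": 0, "ry": 0, "rz": 0}, {"x": -0.3, "y": -0.8, "z": 0, "rx": 0, "ry": 0, "rz": 0}, {"x": 0, "y": 0, "z": 0, "rx": -0.7, "ry": 0, "rz": 0}, {"x": 0, "y": 0, "z": 0, "rx": -0.9, "ry": 0, "rz": 0}, {"x": 0, "y": 0, "z": 0, "rx": -0.9, "ry": 0, "rz": 0}, {"x": 0, "y": 0, "z": 0, "rx": -0.9, "ry": 0, "rz": 0}])

```text
time: 4.05
tool_pos: [0.4959, 0.2032, 0.3638]
orientation: [1.994, 1.994, 0.419]
force: [-1.4, -0.3, -0.4]
gripper_width: -0.0005
grip_force: 0.0
```

>>> jog_arm(series=[{"x": 0, "y": 0, "z": 0, "rx": -0.9, "ry": 0, "rz": 0}, {"x": 0, "y": 0, "z": 0, "rx": -0.9, "ry": 0, "rz": 0}, {"x": 0, "y": 0, "z": 0, "rx": -0.9, "ry": 0, "rz": 0}, {"x": 0, "y": 0, "z": 0, "rx": -0.9, "ry": 0, "rz": 0}, {"x": 0, "y": 0, "z": 0, "rx": -0.9, "ry": 0, "rz": 0}, {"x": 0, "y": 0, "z": 0, "rx": -0.9, "ry": 0, "rz": 0}, {"x": 0, "y": 0, "z": 0, "rx": -0.3, "ry": 0, "rz": -0.5}, {"x": 0, "y": 0, "z": 0, "rx": 0, "ry": 0, "rz": 0}], gripper=1)

```text
time: 4.72
tool_pos: [0.4927, 0.2023, 0.3561]
orientation: [1.497, 1.6, 0.903]
force: [1.3, 0.1, -0.2]
gripper_width: 0.0854
grip_force: 0.0
```

Run:
```python
from h import *
s=bot.get_state();print(s["tool_pos"],s["qpos"],s["gripper_width"]);print(Ro.from_rotvec(s["orientation"]).as_matrix())
```

```text
[0.4927 0.2023 0.3561] [ 0.5053 -0.4655 -0.8544  0.1542 -0.4407  1.7578] 0.08541488229790313
[[-0.0321  0.4664  0.884 ]
 [ 0.9978  0.0658  0.0015]
 [-0.0575  0.8821 -0.4675]]
```

>>> jog_arm(series=[{"x": 0, "y": 0, "z": 0, "rx": 0, "ry": 0, "rz": -1}, {"x": 0, "y": 0, "z": 0, "rx": 0, "ry": 0, "rz": -1}, {"x": 0, "y": 0, "z": 0, "rx": 0, "ry": 0, "rz": -1}, {"x": 0, "y": 0, "z": 0, "rx": 0, "ry": 0, "rz": -1}, {"x": 0, "y": 0, "z": 0, "rx": 0, "ry": 0, "rz": -1}, {"x": 0, "y": 0, "z": 0, "rx": 0, "ry": 0, "rz": -1}])

```text
time: 5.22
tool_pos: [0.4974, 0.2036, 0.3646]
orientation: [0.799, 1.927, 0.488]
force: [0.2, -0.3, 0.3]
gripper_width: 0.0851
grip_force: 0.0
```

Run:
```python
from h import *
s=bot.get_state();print(s["tool_pos"],s["qpos"],s["gripper_width"]);print(Ro.from_rotvec(s["orientation"]).as_matrix())
```

```text
[0.4974 0.2036 0.3646] [ 0.5029 -0.463  -0.8409  0.1566 -0.4402  1.0351] 0.08506049647700963
[[-0.3265  0.3252  0.8875]
 [ 0.7082  0.706   0.0019]
 [-0.6259  0.6292 -0.4608]]
```

>>> jog_arm(series=[{"x": 0, "y": 0, "z": 0, "rx": 0, "ry": 0, "rz": -1}, {"x": 0, "y": 0, "z": 0, "rx": 0, "ry": 0, "rz": -1}, {"x": 0, "y": 0, "z": 0, "rx": 0, "ry": 0, "rz": -1}, {"x": 0, "y": 0, "z": 0, "rx": 0, "ry": 0, "rz": -1}, {"x": 0, "y": 0, "z": 0, "rx": 0, "ry": 0, "rz": -1}, {"x": 0, "y": 0, "z": 0, "rx": 0, "ry": 0, "rz": -1}, {"x": 0, "y": 0, "z": 0, "rx": 0, "ry": 0, "rz": -0.55}, {"x": 0, "y": 0, "z": 0, "rx": 0, "ry": 0, "rz": 0}])

```text
time: 5.88
tool_pos: [0.4974, 0.2035, 0.3645]
orientation: [0.005, 2.05, 0.005]
force: [-0.3, -0.2, 1.0]
gripper_width: 0.0854
grip_force: 0.0
```

```bash
cat >> h.py <<'E'
def need(p,tgtgrasp=True):
    s=bot.get_state();R=Ro.from_rotvec(s["orientation"]).as_matrix()
    print("tcp",s["tool_pos"],"q",s["qpos"],"w",s["gripper_width"],"F",s["force"]);print(R)
    d=R.T@(np.array(p)-s["tool_pos"])-np.array([0,0,.003]);print("rows to grasp (tool axes, shares)",d/.04)
E
python3 - <<'E'
from h import *
need([.6072,.1644,.231])
E
```

```text
tcp [0.4974 0.2035 0.3645] q [ 0.5029 -0.4629 -0.8411  0.1561 -0.4403  0.2536] w 0.08538588765775326 F [-0.2506 -0.1511  0.9981]
[[-0.4607  0.001   0.8876]
 [ 0.0057  1.      0.0018]
 [-0.8875  0.0058 -0.4607]]
rows to grasp (tool axes, shares) [ 1.692  -0.9946  3.8971]
```

>>> jog_arm(series=[{"x": 0.3, "y": -0.25, "z": 0.3, "rx": 0, "ry": 0, "rz": 0}, {"x": 0.35, "y": -0.25, "z": 0.4, "rx": 0, "ry": 0, "rz": 0}, {"x": 0.35, "y": -0.25, "z": 0.4, "rx": 0, "ry": 0, "rz": 0}, {"x": 0.35, "y": -0.25, "z": 0.4, "rx": 0, "ry": 0, "rz": 0}, {"x": 0.34, "y": 0, "z": 0.4, "rx": 0, "ry": 0, "rz": 0}, {"x": 0, "y": 0, "z": 0, "rx": 0, "ry": 0, "rz": 0}])

```text
time: 6.38
tool_pos: [0.5322, 0.1622, 0.2626]
orientation: [0.007, 2.058, 0.002]
force: [-0.5, -0.0, -0.4]
gripper_width: 0.0856
grip_force: 0.0
```

Run:
```python
from h import *
g=bot.grab_frame("wrist")[:,:,::-1];cv2.imwrite("pics/e.png",g)
need([.6072,.1644,.231])
for z in(.18,.231,.273):print(proj("wrist",np.array([.6072,.1644,z])))
```

```text
tcp [0.5327 0.1628 0.2649] q [ 0.3357 -0.3112 -0.997  -0.177  -0.2964  0.1672] w 0.0858782786051568 F [-0.6467  0.709   0.2175]
[[-0.4659  0.0034  0.8848]
 [ 0.0061  1.     -0.0006]
 [-0.8848  0.0051 -0.4659]]
rows to grasp (tool axes, shares) [-0.1168  0.0425  1.9687]
[280.2686 159.6428]
[280.6784 219.1914]
[281.0387 271.5615]
```

View pics/e.png

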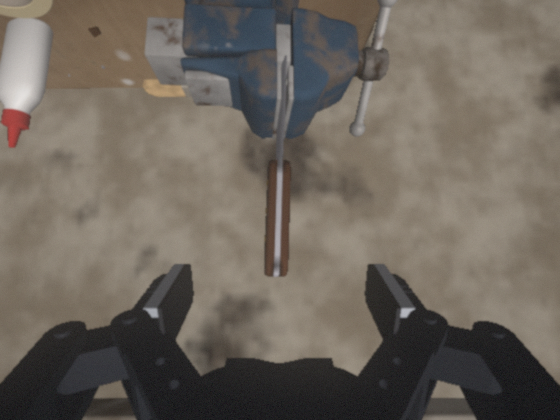

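The wrist view, with image-up being world-down, shows the handle running from (280,160) to (276,275), about 2 px off the prediction. It is centred between the fingers, so I'll move in.

>>> jog_arm(series=[{"x": -0.12, "y": 0, "z": 0.3, "rx": 0, "ry": 0, "rz": 0}, {"x": 0, "y": 0, "z": 0.4, "rx": 0, "ry": 0, "rz": 0}, {"x": 0, "y": 0, "z": 0.4, "rx": 0, "ry": 0, "rz": 0}, {"x": 0, "y": 0, "z": 0.4, "rx": 0, "ry": 0, "rz": 0}, {"x": 0, "y": 0, "z": 0.3, "rx": 0, "ry": 0, "rz": 0}, {"x": 0, "y": 0, "z": 0.17, "rx": 0, "ry": 0, "rz": 0}, {"x": 0, "y": 0, "z": 0, "rx": 0, "ry": 0, "rz": 0}, {"x": 0, "y": 0, "z": 0, "rx": 0, "ry": 0, "rz": 0}])

```text
time: 7.1
tool_pos: [0.6059, 0.1641, 0.2371]
orientation: [0.005, 2.048, 0.005]
force: [-0.3, -0.5, 0.9]
gripper_width: 0.0848
grip_force: 0.0
```

Run:
```python
from h import *
need([.6072,.1634,.231])
g=bot.grab_frame("wrist")[:,:,::-1];f=bot.grab_frame("side")[:,:,::-1]
f=cv2.resize(f[150:320,190:340],None,fx=2,fy=2,interpolation=cv2.INTER_CUBIC);g=cv2.resize(g,(453,340))
cv2.imwrite("pics/f.png",np.hstack([f,g]))
```

```text
tcp [0.6059 0.1641 0.2371] q [ 0.2742 -0.0994 -0.9351 -0.3425 -0.2413  0.1342] w 0.08479208041916586 F [-0.314  -0.467   0.8521]
[[-0.4597  0.0012  0.8881]
 [ 0.0057  1.      0.0016]
 [-0.888   0.0058 -0.4597]]
rows to grasp (tool axes, shares) [ 0.121  -0.0188  0.0242]
```

View pics/f.png

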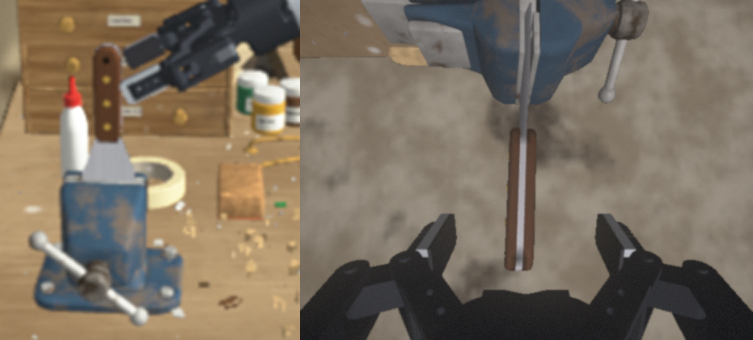

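The side crop shows the near fingertip at about (125,95), just at the handle's robot-side edge. I'll check that against the projection.

Run:
```python
from h import *
s=bot.get_state();R=Ro.from_rotvec(s["orientation"]).as_matrix()
for z in(-.03,-.01,0,.009,.022):
    X=s["tool_pos"]+R@np.array([0,.0425,z]);print(z,(proj("side",X)-[190,150])*2)
for Z in(.231,.273,.18):print((proj("side",np.array([.6072,.1644,Z]))-[190,150])*2)
```

```text
-0.03 [136.4534  83.6434]
-0.01 [116.0362  93.6209]
0 [105.8867  98.5809]
0.009 [ 96.7855 103.0285]
0.022 [ 83.6949 109.4257]
[105.482   87.9925]
[104.6824  44.2538]
[106.4127 138.897 ]
```

Run:
```python
from h import *
for z in(0,.01,.022):
    print(z,(proj("side",np.array([.6521,.2513,.1238-z]))-[190,150])*2.4)
s=bot.get_state();R=Ro.from_rotvec(s["orientation"]).as_matrix()
for z in(-.02,-.01,0,.009,.022):
  for y in (.0425,-.0425):
    X=s["tool_pos"]+R@np.array([0,y,z]);print(z,y,proj("wrist",X)*453/560+[300,0])
g=cv2.imread("pics/f.png")[:,300:];print(g.shape)
```

```text
0 [ 62.9446 286.4586]
0.01 [ 63.4839 298.4274]
0.022 [ 64.1243 312.6396]
-0.02 0.0425 [595.5349 227.2391]
-0.02 -0.0425 [455.2016 227.3289]
-0.01 0.0425 [591.2491 218.912 ]
-0.01 -0.0425 [459.4934 218.9951]
0 0.0425 [587.457  211.5442]
0 -0.0425 [463.2908 211.6215]
0.009 0.0425 [584.3992 205.6031]
0.009 -0.0425 [466.3528 205.6758]
0.022 0.0425 [580.4791 197.9866]
0.022 -0.0425 [470.2782 198.0536]
(340, 453, 3)
```

Both views put the fingertips about 20 mm behind their nominal place. I'll go 16 mm further in before closing.

>>> jog_arm(series=[{"x": 0, "y": 0, "z": 0.2, "rx": 0, "ry": 0, "rz": 0}, {"x": -0.05, "y": 0, "z": 0.2, "rx": 0, "ry": 0, "rz": 0}, {"x": 0, "y": 0, "z": 0, "rx": 0, "ry": 0, "rz": 0}])

```text
time: 7.45
tool_pos: [0.6218, 0.1637, 0.2308]
orientation: [0.005, 2.049, 0.004]
force: [1.7, -0.1, 1.0]
gripper_width: 0.0854
grip_force: 0.0
```

>>> jog_arm(series=[{"x": 0, "y": 0, "z": 0, "rx": 0, "ry": 0, "rz": 0}, {"x": 0, "y": 0, "z": 0, "rx": 0, "ry": 0, "rz": 0}, {"x": 0, "y": 0, "z": 0, "rx": 0, "ry": 0, "rz": 0}, {"x": 0, "y": 0, "z": 0, "rx": 0, "ry": 0, "rz": 0}, {"x": 0, "y": 0, "z": 0, "rx": 0, "ry": 0, "rz": 0}, {"x": 0, "y": 0, "z": 0, "rx": 0, "ry": 0, "rz": 0}, {"x": 0, "y": 0, "z": 0, "rx": 0, "ry": 0, "rz": 0}, {"x": 0, "y": 0, "z": 0, "rx": 0, "ry": 0, "rz": 0}], gripper=-1)

```text
time: 8.12
tool_pos: [0.6205, 0.1635, 0.2305]
orientation: [0.005, 2.049, 0.003]
force: [-0.4, -1.0, 0.9]
gripper_width: 0.0171
grip_force: 60.8
```

Run:
```python
from h import *
need([.6072,.1634,.231]);print(bot.get_state()["grip_force"])
g=bot.grab_frame("wrist")[:,:,::-1];f=bot.grab_frame("side")[:,:,::-1]
f=cv2.resize(f[150:320,190:340],None,fx=2,fy=2,interpolation=cv2.INTER_CUBIC);g=cv2.resize(g,(453,340))
cv2.imwrite("pics/g.png",np.hstack([f,g]))
```

```text
tcp [0.6205 0.1635 0.2305] q [ 0.2631 -0.0588 -0.9191 -0.3675 -0.2325  0.1282] w 0.017117571069135668 F [-0.4431 -1.043   0.886 ]
[[-0.4604  0.0018  0.8877]
 [ 0.0048  1.      0.0005]
 [-0.8877  0.0045 -0.4604]]
rows to grasp (tool axes, shares) [ 0.1414 -0.002  -0.3773]
60.81375539302826
```

View pics/g.png

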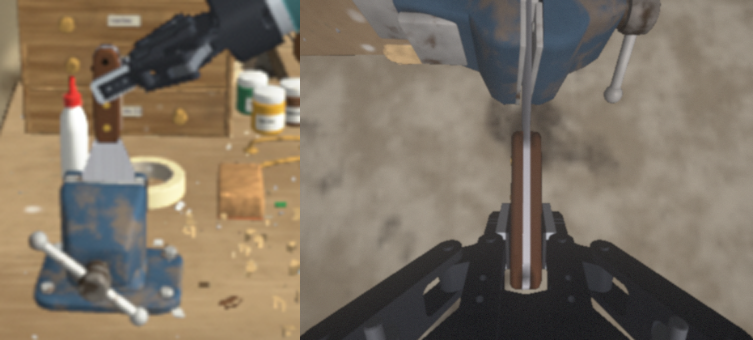

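The closed pads cover the full width of the handle, with 61 N of grip at 17 mm opening. Now I'll lift straight up.

>>> jog_arm(series=[{"x": -0.11, "y": 0, "z": -0.057, "rx": 0, "ry": 0, "rz": 0}, {"x": -0.222, "y": 0, "z": -0.115, "rx": 0, "ry": 0, "rz": 0}, {"x": -0.222, "y": 0, "z": -0.115, "rx": 0, "ry": 0, "rz": 0}, {"x": -0.222, "y": 0, "z": -0.115, "rx": 0, "ry": 0, "rz": 0}, {"x": -0.222, "y": 0, "z": -0.115, "rx": 0, "ry": 0, "rz": 0}, {"x": -0.222, "y": 0, "z": -0.115, "rx": 0, "ry": 0, "rz": 0}, {"x": -0.222, "y": 0, "z": -0.115, "rx": 0, "ry": 0, "rz": 0}, {"x": -0.222, "y": 0, "z": -0.115, "rx": 0, "ry": 0, "rz": 0}])

```text
time: 8.88
tool_pos: [0.62, 0.1635, 0.3049]
orientation: [0.003, 2.051, 0.005]
force: [0.2, -0.1, -0.7]
gripper_width: 0.0176
grip_force: 59.8
```

>>> jog_arm(series=[{"x": -0.333, "y": 0, "z": -0.172, "rx": 0, "ry": 0, "rz": 0}, {"x": -0.333, "y": 0, "z": -0.172, "rx": 0, "ry": 0, "rz": 0}, {"x": -0.333, "y": 0, "z": -0.172, "rx": 0, "ry": 0, "rz": 0}, {"x": -0.333, "y": 0, "z": -0.172, "rx": 0, "ry": 0, "rz": 0}, {"x": -0.333, "y": 0, "z": -0.172, "rx": 0, "ry": 0, "rz": 0}, {"x": -0.333, "y": 0, "z": -0.172, "rx": 0, "ry": 0, "rz": 0}, {"x": -0.2, "y": 0, "z": -0.1, "rx": 0, "ry": 0, "rz": 0}, {"x": 0, "y": 0, "z": 0, "rx": 0, "ry": 0, "rz": 0}])

```text
time: 9.55
tool_pos: [0.6217, 0.1633, 0.4081]
orientation: [0.005, 2.045, 0.006]
force: [0.3, 0.1, 0.1]
gripper_width: 0.0177
grip_force: 59.8
```

Run:
```python
from h import *
need([.6072,.1634,.231]);s=bot.get_state();print(s["grip_force"],s["ft_torque"])
```

```text
tcp [0.6217 0.1633 0.4081] q [ 0.261  -0.3046 -0.6705  0.1217 -0.2294  0.1272] w 0.01771037918198421 F [0.2725 0.1463 0.1031]
[[-0.4562  0.0008  0.8899]
 [ 0.006   1.      0.0022]
 [-0.8898  0.0064 -0.4562]]
rows to grasp (tool axes, shares) [ 4.1065 -0.025   1.6216]
59.814286194741726 [-0.01    1.0441  0.0299]
```

>>> jog_arm(series=[{"x": 0, "y": 0, "z": 0, "rx": 0, "ry": -0.6, "rz": 0}, {"x": 0, "y": 0, "z": 0, "rx": 0, "ry": -0.8, "rz": 0}, {"x": 0, "y": 0, "z": 0, "rx": 0, "ry": -0.8, "rz": 0}, {"x": 0, "y": 0, "z": 0, "rx": 0, "ry": -0.8, "rz": 0}, {"x": 0, "y": 0, "z": 0, "rx": 0, "ry": -0.6, "rz": -0.3}, {"x": 0, "y": 0, "z": 0, "rx": 0, "ry": -0.35, "rz": -0.5}, {"x": 0, "y": 0, "z": 0, "rx": 0, "ry": 0, "rz": -0.7}, {"x": 0, "y": 0, "z": 0, "rx": 0, "ry": 0, "rz": -0.8}])

```text
time: 10.22
tool_pos: [0.6205, 0.1628, 0.3985]
orientation: [-0.225, 1.591, -0.213]
force: [0.1, 0.7, -0.9]
gripper_width: 0.0172
grip_force: 59.8
```

>>> jog_arm(series=[{"x": 0, "y": 0, "z": 0, "rx": 0, "ry": 0, "rz": -0.8}, {"x": 0, "y": 0, "z": 0, "rx": 0, "ry": 0, "rz": -0.8}, {"x": 0, "y": 0, "z": 0, "rx": 0, "ry": 0, "rz": -0.8}, {"x": 0, "y": 0, "z": 0, "rx": 0, "ry": 0, "rz": -0.8}, {"x": 0, "y": 0, "z": 0, "rx": 0, "ry": 0, "rz": -0.8}, {"x": 0, "y": 0, "z": 0, "rx": 0, "ry": 0, "rz": -0.8}, {"x": 0, "y": 0, "z": 0, "rx": 0, "ry": 0, "rz": -0.8}, {"x": 0, "y": 0, "z": 0, "rx": 0, "ry": 0, "rz": -0.8}])

```text
time: 10.88
tool_pos: [0.6211, 0.163, 0.4017]
orientation: [-0.83, 1.436, -0.802]
force: [0.3, -1.2, -1.0]
gripper_width: 0.0172
grip_force: 60.0
```

>>> jog_arm(series=[{"x": 0, "y": 0, "z": 0, "rx": 0, "ry": 0, "rz": -0.8}, {"x": 0, "y": 0, "z": 0, "rx": 0, "ry": 0, "rz": -0.8}, {"x": 0, "y": 0, "z": 0, "rx": 0, "ry": 0, "rz": -0.8}, {"x": 0, "y": 0, "z": 0, "rx": 0, "ry": 0, "rz": -0.8}, {"x": 0, "y": 0, "z": 0, "rx": 0, "ry": 0, "rz": -0.8}, {"x": 0, "y": 0, "z": 0, "rx": 0, "ry": 0, "rz": -0.4}, {"x": 0, "y": 0, "z": 0, "rx": 0, "ry": 0, "rz": 0}])

```text
time: 11.47
tool_pos: [0.6211, 0.163, 0.4018]
orientation: [-1.229, 1.228, -1.192]
force: [0.4, 0.6, -1.1]
gripper_width: 0.0176
grip_force: 60.0
```

Run:
```python
from h import *
need([.62,.1634,.32]);s=bot.get_state();print(s["grip_force"],s["ft_torque"])
```

```text
tcp [0.6211 0.163  0.4018] q [ 0.2832 -0.1418 -0.9944 -0.824  -0.2796 -1.5606] w 0.01755808190901092 F [ 0.4008  0.5689 -1.0633]
[[ 0.0034 -0.0275  0.9996]
 [-1.      0.0022  0.0034]
 [-0.0023 -0.9996 -0.0275]]
rows to grasp (tool axes, shares) [-0.0053  2.045  -0.0462]
60.03671608865261 [ 0.0254  1.3057 -0.0291]
```

>>> jog_arm(series=[{"x": 0, "y": 0.1, "z": 0.2, "rx": 0, "ry": 0, "rz": 0}, {"x": 0, "y": 0.25, "z": 0.25, "rx": 0, "ry": 0, "rz": 0}, {"x": 0, "y": 0.25, "z": 0.25, "rx": 0, "ry": 0, "rz": 0}, {"x": 0, "y": 0.25, "z": 0.2, "rx": 0, "ry": 0, "rz": 0}, {"x": 0, "y": 0.2, "z": 0, "rx": 0, "ry": 0, "rz": 0}, {"x": 0, "y": 0, "z": 0, "rx": 0, "ry": 0, "rz": 0}])

```text
time: 11.97
tool_pos: [0.6562, 0.163, 0.3566]
orientation: [-1.231, 1.232, -1.19]
force: [-0.7, 0.4, -1.7]
gripper_width: 0.0175
grip_force: 60.1
```

Run:
```python
from h import *
need([.66,.1634,.32]);print(bot.get_state()["grip_force"])
a=bot.grab_frame("scene")[60:260,170:400,::-1];b=bot.grab_frame("side")[110:310,170:350,::-1]
cv2.imwrite("pics/h.png",cv2.resize(np.hstack([a,b]),(800,390),interpolation=cv2.INTER_CUBIC))
```

```text
tcp [0.6562 0.163  0.3566] q [ 0.2585  0.0312 -0.9833 -0.9824 -0.2555 -1.5592] w 0.017450767490540475 F [-0.68    0.3717 -1.7184]
[[ 0.0028 -0.0311  0.9995]
 [-1.      0.0034  0.0029]
 [-0.0034 -0.9995 -0.0311]]
rows to grasp (tool axes, shares) [-0.0066  0.9105  0.0489]
60.138934068381786
```

View pics/h.png

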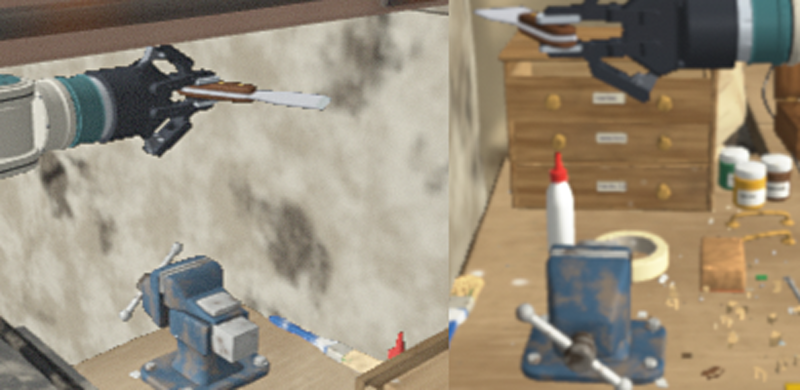

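The scraper is level with its bevelled side up, well clear of the vice, and the other items haven't moved. I'll bring it down a little, let it settle, and hand in.

>>> jog_arm(series=[{"x": 0, "y": 0.2, "z": 0.1, "rx": 0, "ry": 0, "rz": 0}, {"x": 0, "y": 0.25, "z": 0.15, "rx": 0, "ry": 0, "rz": 0}, {"x": 0, "y": 0.2, "z": 0.1, "rx": 0, "ry": 0, "rz": 0}, {"x": 0, "y": 0, "z": 0, "rx": 0, "ry": 0, "rz": 0}, {"x": 0, "y": 0, "z": 0, "rx": 0, "ry": 0, "rz": 0}, {"x": 0, "y": 0, "z": 0, "rx": 0, "ry": 0, "rz": 0}, {"x": 0, "y": 0, "z": 0, "rx": 0, "ry": 0, "rz": 0}, {"x": 0, "y": 0, "z": 0, "rx": 0, "ry": 0, "rz": 0}])

```text
time: 12.73
tool_pos: [0.6698, 0.1635, 0.3359]
orientation: [-1.224, 1.225, -1.193]
force: [-0.7, -0.8, -0.9]
gripper_width: 0.0176
grip_force: 60.1
```

Run:
```python
from h import *
need([.66,.1634,.32]);s=bot.get_state();print(s["grip_force"],s["qd"])
if s["grip_force"]>40 and abs(s["qd"]).max()<.02 and s["tool_pos"][2]>.3: print(bot.sign_off())
```

```text
tcp [0.6698 0.1635 0.3359] q [ 0.2509  0.1166 -0.9789 -1.072  -0.2475 -1.5608] w 0.01760247276410993 F [-0.6665 -0.807  -0.925 ]
[[ 0.0032 -0.0227  0.9997]
 [-1.      0.0042  0.0033]
 [-0.0043 -0.9997 -0.0227]]
rows to grasp (tool axes, shares) [ 0.0044  0.4025 -0.3121]
60.10794818401337 [-0.0005  0.0032 -0.0007 -0.0005  0.0006  0.0003]
the job is handed in; nothing more can be done
None
```

I handed the job in at about 12.7 s: the bar is swung to roughly 1.4 rad (estimated from the pictures), and the scraper was drawn straight up and is held still and level, bevelled side up, with the tool point 0.336 m above the bench; in the last picture, just before the final 2 cm lowering, the sanding block, glue bottle and tape looked unmoved. No verdict came back.

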